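Stack a machine foot in the swing-head press and set it with the two-stage plunger

TASK

Finish the machine foot in the green bench press: lay the black rubber pad squarely on the grey base that already sits between the corner guides, and then the bright steel plate on the pad. Then swing the press head by its upright black handle until it stops over the stack, push the red plunger down through its soft first stop and on against the stiffer spring to its second stop, hold it there a moment and let it come right back up. Leave the head over the stack, and do not shift or knock over the screw jars, the yellow tape measure or the spray can standing round the press.

Things in the scene. Friction and masses are not known exactly. Their poses are not given: they have to be found in the camera images.
- press: Fixed green bench press, base 205 x 134 x 12 mm, at a different place and yaw each time. Origin: on the bench surface under the nest's centre; z up, +x from the nest to the press's steel post, y along the nest's long side.
- nest (a point): Centre of the nest floor, 12 mm above the press origin, same axes. Four aluminium corner guides leave a pocket 49 mm (x) by 103 mm (y) and stand to 70 mm above the bench, then flare outward about 8 mm up to 80 mm. The middle 67 mm of each long side (facing +x and -x) is open for fingers.
- post (a point): Point on the bench on the axis of the press's upright post (radius 16 mm), 115 mm along the press's +x from the nest centre; same axes. The arm's hub on it (radius 24 mm) reaches 150 mm above the bench.
- foot_base: Grey ribbed base of the machine foot, loose, already seated in the nest: 46 mm (x) x 100 mm (y) x 30 mm, origin at the centre of its underside; its top is 42 mm above the press origin.
- pad: Black rubber pad, loose, flat on the bench: 46 mm (x) x 100 mm (y) x 20 mm, about 0.1 kg, rigid. Origin at the centre of its underside, long side along y. Seated, its underside is 42 mm above the press origin. Either end may point either way. It lies left or right of the press.
- top_plate: Bright steel plate with two dark countersunk holes, loose, flat on the bench: 46 mm (x) x 100 mm (y) x 14 mm, about 0.25 kg. Origin at the centre of its underside, long side along y. Seated, its underside is 62 mm and its top 76 mm above the press origin. It lies on the other side from the pad.
- swing (a joint): Angle of the press arm about the post (rad): 0 = at its stop, head over the nest centre; grows as the head swings away to the press's +y side (clockwise from above), at most 1.5. Starts parked at 1.2 to 1.35; stays where left; about 2 N at the handle moves it. Arm 104 to 140 mm above the bench, 30 mm wide; round head (radius 24 mm) 115 mm and handle 170 mm from the post axis.
- handle_top (a point): Centre of the top of the upright black handle on the end of the arm: a round vertical peg 18 mm in diameter, free from 140 mm to 190 mm above the bench, 55 mm beyond the plunger axis as seen from the post.
- plunger_top (a point): Centre of the flat top of the red plunger button (44 mm in diameter, 10 mm thick) on the head, 200 mm above the bench at rest, on the head's axis; it moves straight down. The rubber foot (radius 18 mm) under the head is 88 mm above the bench at rest.
- first_travel (a joint): Soft first travel of the plunger (m), 0 at rest, spring 3 to 5 N: rod and foot come down together until the foot meets the steel plate (the first stop) at about 0.012 with the stack complete (0.018 with nothing under it).
- second_travel (a joint): Second travel (m): after the first stop the red button goes on against a stiffer spring, 9 N to begin and 14 N at its second stop, a hard stop at 0.010. So the button goes down about 22 mm in all, and springs fully back when let go.
- jar_black: Bystander: screw jar with black lid, 63 mm in diameter, 92 mm tall, in front of the press; origin at the centre of its underside.
- jar_blue: Bystander: screw jar with blue lid, 57 mm in diameter, 84 mm tall, at the left; origin at the centre of its underside.
- tape_yellow: Bystander: yellow tape measure, 32 x 87 x 71 mm, at the right; origin at the centre of its underside.
- spray: Bystander: red spray can with yellow cap, 58 mm in diameter, 222 mm tall, behind the press; origin at the centre of its underside.

How it is judged:
By the outcome, as a careful person would: the job done as asked, in the order asked, and still so for the second after the job is handed in, with the robot touching nothing.
It also fails if it takes over 72 s, if anything falls off the work surface, if the arm or the gripper's body presses on something with over 40 N, if the wrist force passes 120 N, or if a joint passes its speed limit or range.

ROBOT

A 6-joint arm with a two-finger parallel gripper is mounted at the origin on a cart in front of the work surface, level with it; the furniture and walls round the work are solid. World frame = base frame: x ahead of the robot, y to its left, z up, the work surface at z = 0. Lengths are in mm, angles in rad, forces in N, time in s.
With the tool pointing down it reaches from about 300 to 850 mm from the base axis. Payload 5.4 kg.
Tool frame: the origin (TCP) lies at the centre of the arm's flange, where the gripper is bolted on; the fingertips stand 173 mm ahead of it and the grasp point (between the pads) lies 155 mm ahead of it (robot.grip_depth is the distance from the TCP to the grasp point, in mm); z points along the fingers, y is the line along which they close (so a half turn about z gives the same grasp; the last joint's range is limited). The gripper opens to 85 mm and grips with 20 to 120 N. Pads are 22 mm wide; open, the fingers measure 114 mm over their backs; the gripper's body (76 mm by 85 mm) begins 54 mm behind the grasp point. The pads swing forward as they close: fully open they stand 13 mm farther back than shut.
Start: joints at [-1.536, 0.158, 1.597, -0, 1.386, -0.21], TCP at [139.335, -557.847, 404.699] pointing down, gripper open.
Joint ranges: [-2.91, 2.91], [-0.94, 2.29], [0.18, 2.7], [-1.29, 4.43], [0.17, 2.64], [-3, 3]. Speed limits (rad/s): [2.57, 2.57, 3.14, 3.14, 3.14, 3.14].

INTERFACE

Orientations are given as a 3x3 rotation matrix whose columns are the frame's x, y, z axes.
In Python, from rig import robot gives the robot as it stands. Calls block until the motion is done:
- robot.goto(position, orientation): joint-space move of the TCP to a pose.
- robot.line_to(position, rotation=None, speed=150, threshold=None): straight line of the TCP; rotation=None keeps the orientation; speed is the mean speed in mm/s. With threshold (N) it stops when the force on the tool has changed by that much, and returns True; else False.
- robot.set_joints(angles): joint-space move.
- robot.ungrasp() and robot.grab(effort=None): open the fingers fully, or close them until they stop; effort is the grip in N (None keeps the last).
- robot.sleep(seconds).
- robot.inverse_kinematics(position, orientation): joint angles nearest the present ones, or None.
- robot.grab_frame(name): name is "side" or "top"; returns (picture, depth): 384x512x3 uint8, red, green, blue; 384x512 float32, mm along the optical axis (not along the pixel's ray), 0 where there is no reading.
- robot.calibration(name): a dict with "intrinsics" (3x3 intrinsics, pixels), "view" (4x4, takes a point from world to camera coordinates). Camera axes: x right, y up, looking along -z (the intrinsics and any distortion apply to the point x, -y, -z); pixel columns grow to the right and rows downward; lengths in mm; the calibration is good to about 2 mm. A picture is of the moment at which its call begins. calibration takes no time and is no camera call.
A pose or a line that the arm cannot do raises robot.MotionError and nothing moves.
- robot.sign_off(): hands the job in; it is judged then, once.
Trained networks look in the newest picture that a camera, given by its name, has taken for a name from the list of things; names that differ only in an ending like _2 or _b are one class to them, and where a whole thing is asked for, a point or a joint stands for the part that bears it (a point fixed in the world has none). Each returns a list of dicts, best first, with "conf" (0 to 1); they miss things now and then, are a little off and sometimes report something else, mostly with a low value. They report only what shows in the picture. A call takes as long as a camera call.
- robot.masks_of(camera, thing): "region" (384x512 bool, what is visible of it) and "xy" ([column, row] in pixels, amid what is visible of it).
Readings, each from a call of its own:
- robot.read_time(): time.
- robot.read_q(): joint angles.
- robot.read_qd(): joint speeds.
- robot.read_joint_torque(): joint torques, N m.
- robot.read_ee_pos(): TCP position.
- robot.read_tool_rot(): TCP orientation.
- robot.read_force(): force on the tool from outside, world axes, zero at the start.
- robot.read_wrist_torque(): the same for the moment, N m.
- robot.read_finger_gap(): finger opening in mm.
- robot.read_grasp_force(): force on a finger pad.
Only numpy, scipy, OpenCV 4.12 (cv2) and the standard library are available. Lean on these libraries where they do the work, as an engineer would, in place of code of your own. Each camera call takes 0.05 s, during which the arm holds its last target. There are 200 camera calls.

## Working session

There is one attempt and no reset: what is moved stays moved. The work goes in short steps, each a Python script; the robot and the scene stay as the last script left them, time stands still between calls to the robot, and variables do not carry over. Pictures are saved under pics/ and viewed, at most 10 in all, crops included, and the job is handed in when it is done.

```bash
ls; mkdir -p pics; cat > h.py <<'E'
import numpy as np, cv2
from rig import robot
def cloud(cam):
    p,d=robot.grab_frame(cam); c=robot.calibration(cam); K=np.array(c["intrinsics"]);V=np.array(c["view"])
    v,u=np.mgrid[:384,:512]; x=(u-K[0,2])/K[0,0]*d; y=(v-K[1,2])/K[1,1]*d
    P=np.stack([x,-y,-d,np.ones_like(d)],-1)@np.linalg.inv(V).T
    P=P[...,:3]; P[d==0]=np.nan
    return p,P
E
python3 - <<'E'
from h import *
for c in("side","top"):
    p,P=cloud(c); np.save(f"{c}.npy",P); cv2.imwrite(f"pics/{c}0.png",p[...,::-1])
    print(c,{k:np.round(v,2).tolist() if not np.isscalar(v) else v for k,v in robot.calibration(c).items()})
    for t in["press","foot_base","pad","top_plate","handle_top","plunger_top","jar_black","jar_blue","tape_yellow","spray"]:
        for m in robot.masks_of(c,t)[:2]:
            r=m["region"];q=P[r];q=q[~np.isnan(q[:,0])]
            np.save(f"m_{c}_{t}.npy",r) if m is not None and not __import__("os").path.exists(f"m_{c}_{t}.npy") else 0
            print(t,round(m["conf"],2),np.round(m["xy"]),r.sum(),np.round(np.nanmedian(q,0)) if len(q) else None,np.round(q.min(0)),np.round(q.max(0)))
print(robot.read_time())
E
```

```text
pics
rig.py
side {'intrinsics': [[389.29, 0.0, 255.81], [0.0, 389.29, 193.01], [0.0, 0.0, 1.0]], 'view': [[0.12, -0.99, 0.01, -60.07], [0.61, 0.08, 0.79, -438.27], [-0.78, -0.09, 0.62, -1083.86], [0.0, 0.0, 0.0, 1.0]]}
press 0.2 [222. 167.] 65 [623. 145. 198.] [603. 128. 177.] [644. 164. 203.]
pad 0.66 [180. 236.] 305 [411. 261.  18.] [368. 216.  -5.] [462. 313.  25.]
pad 0.22 [126. 234.] 382 [357. 448.  67.] [333. 422.  -6.] [458. 511.  86.]
top_plate 0.78 [338. 255.] 325 [ 392. -295.   12.] [ 350. -339.   -3.] [ 443. -247.   18.]
handle_top 0.88 [220. 175.] 432 [622. 151. 137.] [603. 107.  -5.] [904. 259. 203.]
jar_black 0.65 [276. 246.] 386 [363. -93.  57.] [ 340. -119.   -4.] [411. -66.  97.]
jar_black 0.29 [336. 255.] 355 [ 395. -292.   12.] [ 350. -340.   -5.] [ 463. -245.   18.]
jar_blue 0.91 [125. 236.] 364 [356. 447.  68.] [333. 422.  -6.] [415. 494.  86.]
jar_blue 0.26 [385. 257.] 387 [ 383. -459.   41.] [ 367. -510.   -1.] [ 413. -426.   72.]
tape_yellow 0.8 [385. 257.] 440 [ 383. -460.   37.] [ 367. -514.   -7.] [ 480. -426.   72.]
spray 0.69 [126. 234.] 364 [357. 447.  6
[... 526 characters left out ...]
[610. 127. 138.] [651. 168. 208.]
pad 0.78 [195. 220.] 263 [421. 264.  20.] [377. 219.   9.] [462. 309.  31.]
top_plate 0.75 [334. 224.] 273 [ 402. -294.   14.] [ 357. -337.    5.] [ 446. -249.   27.]
handle_top 0.69 [230. 163.] 531 [632. 108. 140.] [607.   8.  -3.] [676. 218. 208.]
plunger_top 0.61 [218. 158.] 74 [632. 146. 201.] [616. 131. 192.] [650. 161. 207.]
jar_blue 0.79 [143. 236.] 198 [365. 444.  82.] [338. 422.  -6.] [389. 476.  93.]
tape_yellow 0.54 [377. 223.] 184 [ 395. -457.   63.] [ 371. -510.   -5.] [ 419. -425.   78.]
spray 0.69 [216. 160.] 105 [631. 146. 201.] [612. 127. 192.] [651. 165. 208.]
spray 0.68 [185. 138.] 405 [712. 276. 190.] [693. 256.  -8.] [797. 360. 232.]
1.1
```

```bash
python3 - <<'E'
import cv2,numpy as np
a=cv2.imread("pics/top0.png")[110:270,110:410];b=cv2.imread("pics/side0.png")[120:300,100:420]
cv2.imwrite("pics/t.png",cv2.resize(a,(800,427),interpolation=cv2.INTER_CUBIC));cv2.imwrite("pics/s.png",cv2.resize(b,(800,450),interpolation=cv2.INTER_CUBIC))
for c in("top","side"):
    P=np.load(f"{c}.npy")
    for t,z in(("pad",20),("top_plate",14),("foot_base",42)):
        try:m=np.load(f"m_{c}_{t}.npy")
        except Exception: continue
        q=P[m];q=q[abs(q[:,2]-z)<(5 if t!="foot_base" else 4)]
        print(c,t,len(q),cv2.minAreaRect(q[:,:2].astype(np.float32)),np.median(q[:,2]))
    z=P[...,2]; near=np.hypot(P[...,0]-527,P[...,1]-61)<75
    q=P[near&(z>66)&(z<86)]; print(c,"guides",len(q),cv2.minAreaRect(q[:,:2].astype(np.float32)))
    if c=="top": print(np.round(q[np.argsort(q[:,0])]).astype(int).tolist()[::2])
E
```

```text
top pad 210 ((420.1779479980469, 264.17730712890625), (95.6203384399414, 45.90592956542969), 49.139461517333984) 20.1916193074145
top top_plate 207 ((401.6919250488281, -293.1322021484375), (95.87680053710938, 45.516483306884766), 43.48595428466797) 13.914088832736752
top foot_base 198 ((527.78955078125, 61.55617141723633), (99.08692169189453, 45.45854568481445), 75.5304183959961) 41.872437962601
top guides 126 ((529.03466796875, 61.10468292236328), (126.30941772460938, 71.79063415527344), 75.18540954589844)
[[483, 9, 85], [483, 29, 77], [487, 9, 79], [487, 24, 82], [487, 13, 74], [487, 17, 72], [491, 32, 83], [491, 21, 74], [491, 29, 75], [491, 17, 70], [495, 9, 77], [495, 32, 76], [499, 13, 74], [502, 5, 82], [503, 13, 71], [506, 5, 86], [507, 13, 72], [508, 110, 81], [508, 106, 77], [511, 113, 83], [512, 118, 77], [512, 122, 76], [515, 125, 84], [516, 114, 72], [516, 130, 74], [520, 122, 75], [522, 5, 81], [523, 9, 66], [524, 122, 76], [525, 1, 84], [527, 125, 82], [528, 118, 71], [530, -3, 75], [532, 118, 76], [533, 1, 80], [535, 121, 82], [537, 1, 79], [541, -7, 83], [541, 1, 76], [542, 8, 71], [542, 16, 67], [545, 8, 81], [545, 4, 75], [549, 16, 86], [549, 8, 80], [549, 20, 77], [551, 110, 73], [553, 16, 81], [554, 113, 81], [555, 110, 76], [559, 110, 75], [562, 109, 79], [563, 117, 76], [563, 95, 69], [566, 113, 82], [566, 90, 77], [566, 98, 76], [567, 110, 74], [569, 90, 84], [570, 113, 85], [570, 97, 82], [571, 106, 73], [574, 97, 82]]
side pad 221 ((418.2330017089844, 263.8748474121094), (98.36834716796875, 47.18117904663086), 48.45274353027344) 18.418721446945597
side top_plate 255 ((398.9591369628906, -293.06500244140625), (98.59169006347656, 48.02801513671875), 47.16064453125) 12.779528731975347
side guides 0 ((0.0, 0.0), (0.0, 0.0), 0.0)
```

View pics/t.png

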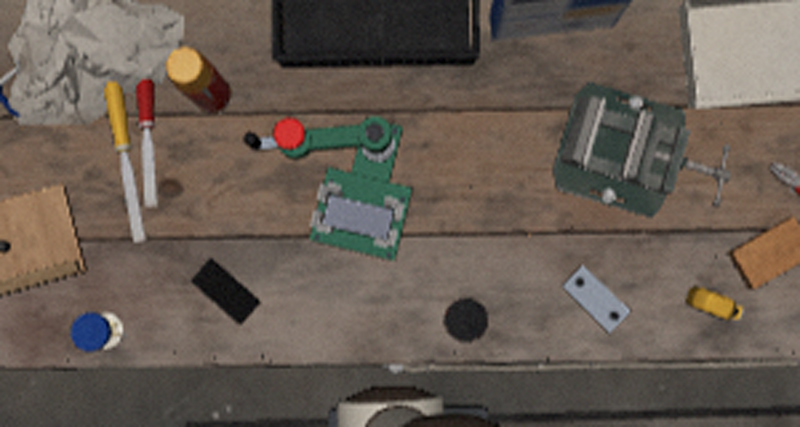

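View pics/s.png

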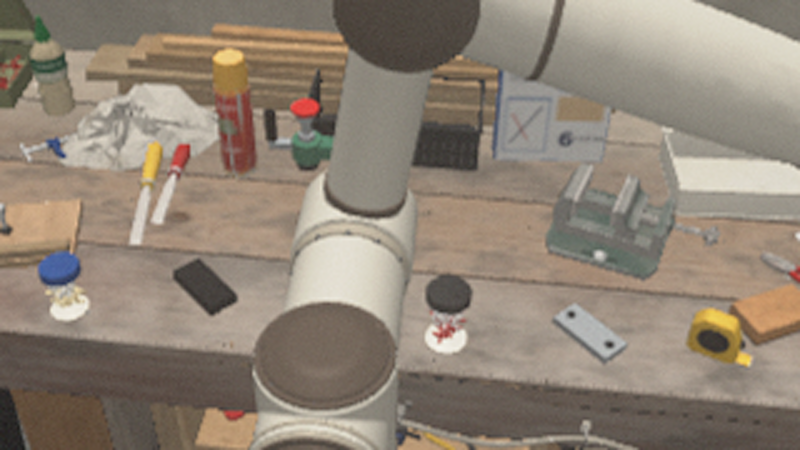

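```bash
cat >> h.py <<'E'
def R(t):
    c,s=np.cos(t),np.sin(t); return np.array([[-s,c,0],[c,s,0],[0,0,-1.]])
def best(p,t):
    o=[]
    for k in(0,np.pi):
        q=robot.inverse_kinematics(p,R(t+k))
        if q is not None:o.append((abs(q[5]),t+k))
    return R(min(o)[1])
def st(s=""): print(s,"t",round(robot.read_time(),1),"gap",round(robot.read_finger_gap(),1),"F",np.round(robot.read_force(),1),"M",np.round(robot.read_wrist_torque(),2),"p",np.round(robot.read_ee_pos(),1))
def pick(x,y,ang,z):
    r=best([x,y,260],np.radians(ang+90)); robot.goto([x,y,260],r); st("above")
    print("th",robot.line_to([x,y,z],speed=120,threshold=15)); robot.grab(50); st("grabbed")
    robot.line_to([x,y,330],speed=250); st("lift")
E
python3 - <<'E'
from h import *
st()
pick(420,264,49,176)
p,P=cloud("side");cv2.imwrite("pics/pk.png",cv2.resize(p[120:300,60:380,::-1],(800,450)))
E
```

```text
t 1.1 gap 85.2 F [-0.5  0.1 -0.5] M [-0.02 -0.01 -0.  ] p [ 139.3 -557.8  404.7]
above t 4.2 gap 85.2 F [-0.7  0.5  0.9] M [ 0.01 -0.01  0.01] p [420.5 263.6 260.2]
th False
grabbed t 5.5 gap 44.9 F [-0.4 -0.7  6.8] M [-0.07  0.09 -0.02] p [420.6 264.2 177. ]
lift t 6.2 gap 44.7 F [-0.2 -0.4 -2.1] M [0.03 0.   0.03] p [419.3 263.8 328.3]
```

View pics/pk.png

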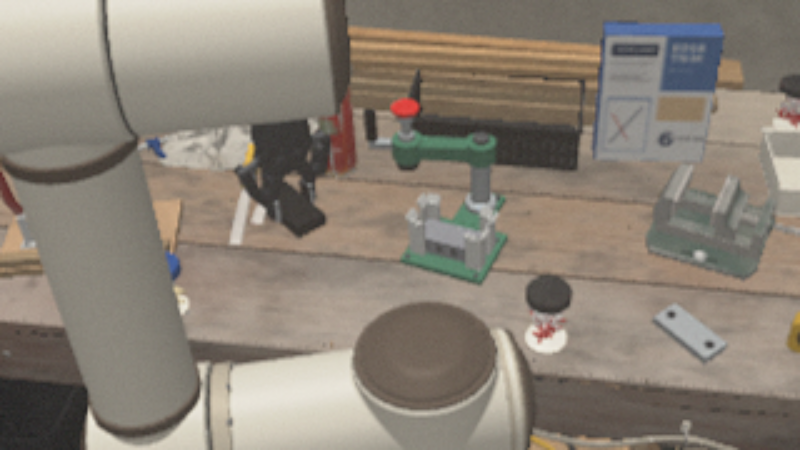

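```bash
python3 - <<'E'
from h import *
for c in("side","top"):
    for i in range(2):
        p,P=cloud(c)
        m=robot.masks_of(c,"foot_base")
        z=P[...,2]; near=np.hypot(P[...,0]-527,P[...,1]-61)<78
        q=P[near&(z>66)&(z<88)]; print(c,"guides",len(q),cv2.minAreaRect(q[:,:2].astype(np.float32)))
        hub=P[(np.hypot(P[...,0]-639,P[...,1]-32)<26)&(z>145)&(z<155)]; print("hub",len(hub),hub[:,:2].mean(0))
        near=np.hypot(P[...,0]-527,P[...,1]-61)<56
        h=p.astype(int);g=near&(abs(z-42)<4)&(h[...,1]-h[...,0]<15)&(abs((P[...,:2]-[528,61])@[np.cos(1.314),np.sin(1.314)])<51)
        q=P[g]; print("base",len(q),cv2.minAreaRect(q[:,:2].astype(np.float32)))
        if m: print(m[0]["conf"],cv2.minAreaRect(P[m[0]["region"]&(abs(z-42)<4)][:,:2].astype(np.float32)))
E
```

```text
side guides 134 ((528.74267578125, 63.607391357421875), (129.3929901123047, 73.91534423828125), 76.24757385253906)
hub 22 [637.49967658  32.15009182]
base 161 ((528.1922607421875, 64.59136199951172), (90.81737518310547, 62.93952178955078), 77.15983581542969)
0.8 ((529.9940185546875, 70.90941619873047), (80.21833038330078, 47.718971252441406), 70.84900665283203)
side guides 135 ((527.0797119140625, 62.33826446533203), (129.60658264160156, 74.60325622558594), 73.40384674072266)
hub 18 [636.81644235  32.61573602]
base 161 ((524.0979614257812, 64.5003662109375), (91.73967742919922, 62.698787689208984), 75.81634521484375)
0.56 ((524.6471557617188, 65.17089080810547), (94.82295227050781, 53.050113677978516), 69.32171630859375)
top guides 137 ((528.9906005859375, 60.7852783203125), (125.8497314453125, 72.34833526611328), 74.98565673828125)
hub 40 [640.72327393  31.61190746]
base 196 ((526.4541625976562, 61.49458312988281), (99.50416564941406, 49.081634521484375), 77.7455062866211)
0.57 ((527.8977661132812, 62.05389404296875), (100.45225524902344, 45.0009880065918), 76.41780090332031)
top guides 134 ((528.843994140625, 61.12004089355469), (125.85688781738281, 71.93064880371094), 75.22309875488281)
hub 36 [639.46846902  32.908106  ]
base 200 ((527.900146484375, 61.47593307495117), (98.76006317138672, 46.58189392089844), 77.76832580566406)
0.58 ((527.6884765625, 61.588932037353516), (98.80915069580078, 45.36481475830078), 76.31048583984375)
```

```bash
cat >> h.py <<'E'
NX,NY,YAW=528.0,61.6,np.radians(-14.6)
def insert(zs,dx=0,dy=0):
    "zs: TCP heights down; dx,dy offset in the press frame"
    o=[NX+dx*np.cos(YAW)-dy*np.sin(YAW),NY+dx*np.sin(YAW)+dy*np.cos(YAW)]
    r=best([*o,zs[0]],YAW)
    robot.goto([*o,zs[0]],r); st("above")
    for z in zs[1:]:
        hit=robot.line_to([*o,z],speed=60,threshold=12)
        F=robot.read_force();c,s=np.cos(YAW),np.sin(YAW)
        print("z",z,"hit",hit,"F press",np.round([F[0]*c+F[1]*s,-F[0]*s+F[1]*c,F[2]],1)); st()
        if hit:break
E
python3 - <<'E'
from h import *
insert([290,262,250,240,230,221])
p,P=cloud("side");cv2.imwrite("pics/in1.png",cv2.resize(p[140:260,160:320,::-1],(800,600)))
E
```

```text
above t 7.6 gap 44.6 F [-0.1  0.8 -1.1] M [-0.01 -0.02 -0.01] p [527.8  62.2 290.1]
z 262 hit False F press [-0.6  0.4 -1.2]
 t 8.2 gap 44.7 F [-0.5  0.5 -1.2] M [-0.   -0.   -0.03] p [528.   61.7 261.8]
z 250 hit False F press [-0.3 -0.7 -0.8]
 t 8.6 gap 44.6 F [-0.5 -0.6 -0.8] M [0.02 0.01 0.04] p [527.9  61.6 249.6]
z 240 hit True F press [ 0.2 -1.3  2. ]
 t 8.8 gap 45.0 F [-0.1 -1.3  2. ] M [-0.22 -0.11 -0.04] p [529.5  60.9 245.1]
```

View pics/in1.png

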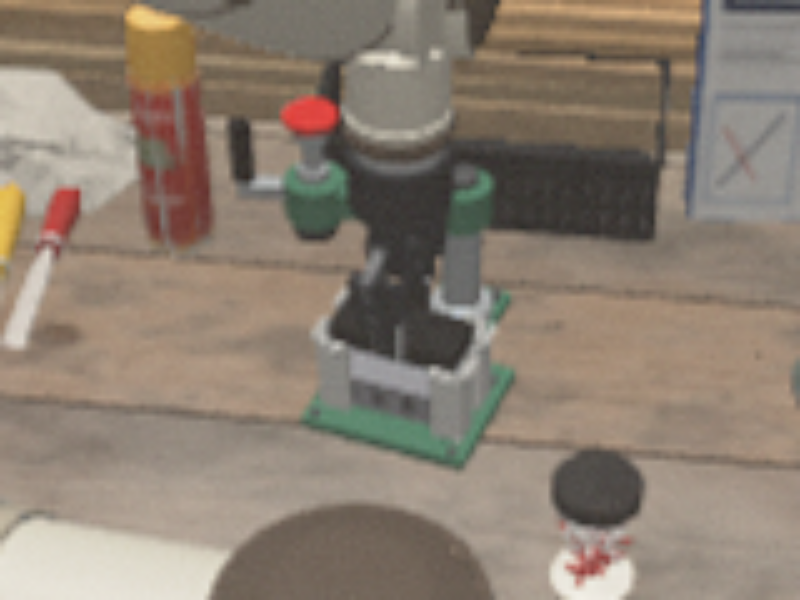

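```bash
cat >> h.py <<'E'
def ptool(dx,dy,z): return [NX+dx*np.cos(YAW)-dy*np.sin(YAW),NY+dx*np.sin(YAW)+dy*np.cos(YAW),z]
def pf():
    F=robot.read_force();M=robot.read_wrist_torque();p=robot.read_ee_pos()-np.array([NX,NY,0]);c,s=np.cos(YAW),np.sin(YAW);A=np.array([[c,s,0],[-s,c,0],[0,0,1]])
    return "F %s M %s p %s"%(np.round(A@F,1),np.round(A@M,2),np.round(A@p,1))
def search(z0,z,cands,th=12):
    for dx,dy in cands:
        robot.line_to(ptool(dx,dy,z0),speed=60)
        hit=robot.line_to(ptool(dx,dy,z),speed=60,threshold=th)
        print(dx,dy,"hit",hit,pf())
        if not hit: return dx,dy
E
python3 - <<'E'
from h import *
print(search(250,221,[(1,-1.5),(1,-3),(2,-1.5),(0,-1.5)]));st()
E
```

```text
1 -1.5 hit True F [ 4.5  0.2 -4.2] M [ 0.19 -0.84  0.14] p [  1.3  -1.4 245.1]
1 -3 hit True F [ 4.1 -0.5 -2.7] M [ 0.18 -0.74  0.12] p [  1.4  -2.9 245.2]
2 -1.5 hit False F [ 4.2  0.3 -3.1] M [-0.11 -0.67 -0.17] p [  2.1  -1.6 220.7]
(2, -1.5)
 t 10.7 gap 45.1 F [ 4.1 -0.8 -3.1] M [-0.27 -0.62 -0.17] p [529.7  59.5 220.7]
```

```bash
python3 - <<'E'
from h import *
robot.line_to(ptool(2.6,-1.5,220),speed=40);print(pf())
print(robot.line_to(ptool(2.6,-1.5,218),speed=40,threshold=12),pf())
robot.ungrasp();print(pf())
robot.line_to(ptool(2.6,-1.5,330),speed=250);st("up")
pick(401.7,-293.2,43.5,178)
p,P=cloud("side");q,Q=cloud("top")
z=Q[...,2];m=(np.hypot(Q[...,0]-530,Q[...,1]-60)<54)&(z>50)&(z<67);w=Q[m];print("pad",len(w),cv2.minAreaRect(w[:,:2].astype(np.float32)),np.median(w[:,2]),w.mean(0))
u=w-w.mean(0);print("tilt",np.linalg.lstsq(np.c_[w[:,:2]-w[:,:2].mean(0),np.ones(len(w))],w[:,2],rcond=None)[0])
a=cv2.resize(p[140:260,190:350,::-1],(400,300));b=cv2.resize(q[150:230,200:306,::-1],(400,300));cv2.imwrite("pics/s2.png",np.hstack([a,b]))
E
```

```text
F [ 1.7  1.1 -1.5] M [-0.07 -0.23 -0.02] p [  2.4  -1.5 220. ]
False F [-1.7  0.4  5.4] M [-0.24  0.18 -0.11] p [  2.6  -1.3 218.8]
F [ 0.9  0.4 -0.5] M [-0.03 -0.01 -0.03] p [  2.5  -1.5 217.9]
up t 12.3 gap 85.7 F [ 0.2 -0.3 -0.5] M [-0.01 -0.02 -0.01] p [530.   59.5 329.9]
above t 13.7 gap 85.4 F [-0.3  0.3 -0.5] M [-0.04  0.   -0.07] p [ 402.1 -292.6  259.9]
th False
grabbed t 15.1 gap 44.2 F [-0.1  0.6  5.7] M [ 0.05 -0.    0.08] p [ 402.3 -293.9  179.3]
lift t 15.8 gap 44.1 F [ 0.9  0.8 -2.2] M [ 0.   -0.01 -0.04] p [ 401.2 -292.6  328.2]
pad 270 ((528.2266235351562, 60.997642517089844), (102.79854583740234, 50.27512741088867), 74.57145690917969) 61.616869889517716 [527.92375205  61.36120707  61.24453604]
tilt [4.49633306e-03 9.34181767e-03 6.12445360e+01]
```

View pics/s2.png

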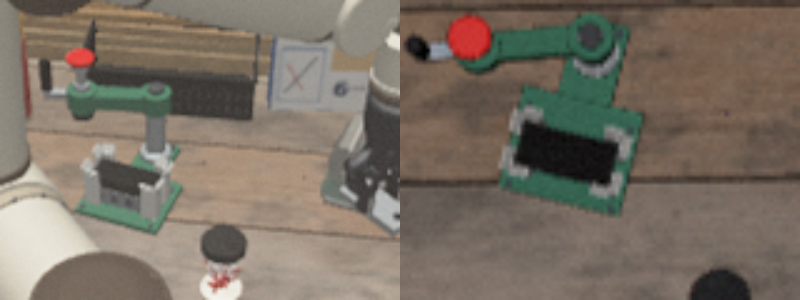

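```bash
python3 - <<'E'
from h import *
p=ptool(2.6,-1.5,300);robot.goto(p,best(p,YAW));st()
r=search(262,243,[(2.6,-1.5),(2.6,-3),(2.6,0),(3.4,-1.5),(1.8,-1.5)]);print(r);st()
if r:
    print(robot.line_to(ptool(*r,240.5),speed=40,threshold=12),pf())
E
```

```text
t 17.3 gap 44.0 F [ 0.2 -0.6 -1.8] M [ 0.03 -0.01  0.04] p [530.3  58.6 300. ]
2.6 -1.5 hit False F [ 0.5 -1.1 -2.5] M [-0.05 -0.16 -0.04] p [  2.6  -1.6 242.6]
(2.6, -1.5)
 t 18.6 gap 44.0 F [ 0.2 -1.2 -2.5] M [-0.09 -0.14 -0.04] p [530.1  59.4 242.6]
False F [-1.4  0.5  4.1] M [-0.13  0.25  0.01] p [  2.9  -1.5 241.3]
```

```bash
python3 - <<'E'
from h import *
robot.ungrasp();print(pf())
robot.line_to(ptool(2.6,-1.5,340),speed=250);st("up")
robot.goto([450,-150,420],best([450,-150,420],YAW))
p,P=cloud("side");q,Q=cloud("top")
z=Q[...,2];m=(np.hypot(Q[...,0]-528,Q[...,1]-61)<40)&(z>60);w=Q[m];print("plate z",np.median(w[:,2]))
m=robot.masks_of("top","top_plate");
for k in m[:2]:
    w=Q[k["region"]];print(k["conf"],np.median(w,0),cv2.minAreaRect(w[abs(w[:,2]-76)<4][:,:2].astype(np.float32)))
red=(q[...,0]>150)&(q[...,1]<70)&(q[...,2]<70)&(abs(z-200)<8);print("plunger",red.sum(),Q[red].mean(0))
hd=(np.hypot(Q[...,0]-628,Q[...,1]-202)<25)&(abs(z-190)<8);print("handle",hd.sum(),Q[hd].mean(0))
hub=Q[(np.hypot(Q[...,0]-639,Q[...,1]-32)<28)&(abs(z-150)<6)];print("hub",len(hub),hub.mean(0))
m=robot.masks_of("top","spray");print([(k["conf"],np.nanmedian(Q[k["region"]],0)) for k in m])
a=cv2.resize(p[140:260,190:350,::-1],(400,300));b=cv2.resize(q[150:230,200:306,::-1],(400,300));cv2.imwrite("pics/s3.png",np.hstack([a,b]));st()
E
```

```text
F [-0.6 -0.7  0.6] M [-0.02 -0.   -0.03] p [  2.6  -1.5 240.4]
up t 19.9 gap 85.5 F [-0.6  0.7 -0.7] M [-0.05 -0.02  0.  ] p [530.1  59.5 340.4]
plate z 76.20240474855063
0.74 [nan nan nan] ((527.743408203125, 63.055763244628906), (97.06123352050781, 45.36733627319336), 75.00492095947266)
plunger 95 [633.32284407 146.2007086  200.19043464]
handle 20 [627.08911107 201.05582222 188.90093678]
hub 56 [638.68179806  33.56243433 148.09881928]
[(0.61, array([710.00083487, 273.05892091, 201.33107113]))]
 t 21.0 gap 85.2 F [-0.5 -0.  -0.4] M [ 0.01 -0.01 -0.01] p [ 450.4 -149.   419.3]
```

View pics/s3.png

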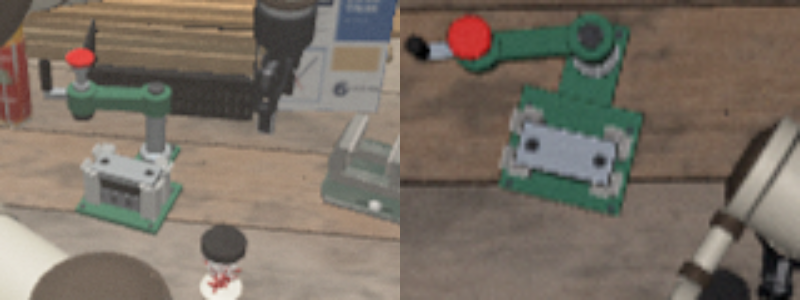

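```bash
python3 - <<'E'
from h import *
post=np.array([641.4,30.5]);s0=1.245
def pose(s,z,k): 
    a=YAW+np.pi-s; return [*(post+170*np.array([np.cos(a),np.sin(a)])),z],R(a+np.pi/2+k)
for k in(0,np.pi):
    qs=[robot.inverse_kinematics(*pose(s,327,k)) for s in(s0,s0/2,0)]
    print(k,[None if q is None else np.round(q,2).tolist() for q in qs])
ok=[k for k in(0,np.pi,-np.pi) if all((q:=robot.inverse_kinematics(*pose(s,327,k))) is not None and abs(q[5])<2.8 for s in(s0,s0/2,0))]
k=min(ok,key=lambda k:max(abs(robot.inverse_kinematics(*pose(s,327,k))[5]) for s in(s0,0)))
p,r=pose(s0,430,k);robot.goto(p,r);st("above")
p,r=pose(s0,327,k);print(robot.line_to(p,speed=120,threshold=8));st("down")
robot.grab(20);st("grab")
for s in np.linspace(s0,0,9)[1:]:
    p,r=pose(s,327,k);h=robot.line_to(p,r,speed=100,threshold=20);print(round(s,2),h,pf())
    if h:break
p,r=pose(-.02,327,k);print(robot.line_to(p,r,speed=30,threshold=10),pf())
E
```

```text
0 [None, [0.08, 0.18, 1.73, -0.0, 1.23, 2.52], [-0.1, -0.01, 1.93, -0.0, 1.22, 1.73]]
3.141592653589793 [[0.13, 0.44, 1.41, -0.0, 1.29, 0.05], [0.08, 0.18, 1.73, -0.0, 1.23, -0.62], [-0.1, -0.01, 1.93, -0.0, 1.22, -1.41]]
above t 22.5 gap 85.1 F [-0.1  0.3  0.1] M [ 0.03 -0.01  0.01] p [629.5 198.9 430.2]
False
down t 23.5 gap 85.5 F [0.2 0.8 1.1] M [-0.01  0.01 -0.07] p [629.7 200.1 328.2]
grab t 24.1 gap 17.2 F [0.  0.8 1. ] M [-0.01 -0.01  0.05] p [629.4 200.1 327.2]
1.09 False F [-1.9 -1.8  2.4] M [-0.2   0.11  0.09] p [ 38.9 149.1 327.2]
0.93 False F [-0.6 -2.3  2.6] M [-0.35 -0.03  0.02] p [ 16.9 135.1 327.2]
0.78 False F [ 0.5 -2.8  2. ] M [-0.4  -0.14  0.02] p [ -2.9 117.9 327.2]
0.62 False F [ 2.3 -3.5  0.6] M [-0.57 -0.42 -0.04] p [-19.9  97.7 327.2]
0.47 False F [ 2.8 -4.7  0.7] M [-0.53 -0.55 -0.05] p [-33.6  75.  327.2]
0.31 False F [ 4.7 -3.  -0.8] M [-0.49 -0.55 -0.05] p [-43.5  50.6 327.2]
0.16 False F [ 5.7 -2.6 -0.5] M [-0.42 -0.66 -0.05] p [-49.6  25.  327.2]
0.0 False F [ 5.5 -0.5 -1.6] M [-0.17 -0.73 -0.04] p [-51.6  -1.  327.2]
True F [1.  1.7 2.2] M [-0.14 -0.02 -0.22] p [-51.7  -2.5 327.2]
```

```bash
python3 - <<'E'
from h import *
robot.ungrasp();st()
p=robot.read_ee_pos();robot.line_to([p[0],p[1],430],speed=200)
robot.goto(*(lambda q:(q,best(q,YAW)))([450,-150,430]))
p,P=cloud("side");q,Q=cloud("top");z=Q[...,2]
red=(q[...,0]>150)&(q[...,1]<70)&(q[...,2]<70)&(abs(z-200)<8);m=Q[red].mean(0);print("plunger",red.sum(),m)
c,s=np.cos(YAW),np.sin(YAW);d=m[:2]-[528,61.6];print("press frame cam offset",d@[c,s],d@[-s,c])
hub=Q[(np.hypot(Q[...,0]-639,Q[...,1]-32)<28)&(abs(z-150)<6)].mean(0)[:2];print("swing est",np.arctan2(*(lambda v:(v@[-s,c],-(v@[c,s])))(m[:2]-hub)))
a=cv2.resize(p[140:260,190:350,::-1],(400,300));b=cv2.resize(q[150:230,200:306,::-1],(400,300));cv2.imwrite("pics/s4.png",np.hstack([a,b]));st()
E
```

```text
t 28.3 gap 85.5 F [-0.9  0.1  0.7] M [-0.02  0.05  0.  ] p [477.   71.3 327. ]
plunger 94 [530.76949324  60.47559262 200.27698227]
press frame cam offset 2.9634926529417833 -0.38999494823582254
swing est 0.0074703935817655494
 t 30.1 gap 85.3 F [ 0.6  0.  -0.1] M [ 0.01 -0.01  0.04] p [ 450.2 -149.1  429.5]
```

View pics/s4.png

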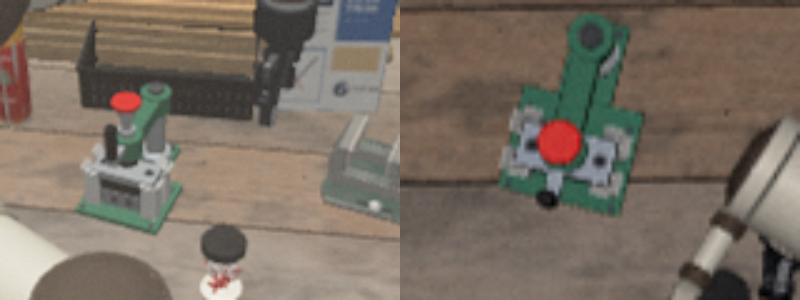

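```bash
python3 - <<'E'
from h import *
robot.grab(20);st()
D=(3.3,-1.3)
q=ptool(*D,430);robot.goto(q,best(q,YAW))
robot.line_to(ptool(*D,380),speed=120);print(pf())
print("touch",robot.line_to(ptool(*D,362),speed=30),pf())
print("first",robot.line_to(ptool(*D,357),speed=30),pf())
print("stop",robot.line_to(ptool(*D,338),speed=30,threshold=22),pf())
robot.sleep(.3);print(pf());robot.sleep(.4);print(pf())
st()
E
```

```text
t 30.9 gap 0.2 F [0.2 0.2 0.2] M [0.02 0.04 0.05] p [ 450. -150.  430.]
F [-0.1 -0.1 -0.2] M [-0.01 -0.03  0.03] p [  3.6  -1.9 380.4]
touch False F [3.2 0.3 4.9] M [ 0.05 -0.45 -0.04] p [  3.7  -1.3 362.6]
first False F [ 0.7 -0.5  9.9] M [-0.06 -0.   -0.05] p [  3.7  -1.2 358.5]
stop True F [-5.9 -1.3 12.6] M [-0.28  1.07  0.  ] p [  4.   -1.1 352.4]
F [-5.6 -1.2 13.2] M [-0.24  1.02  0.01] p [  3.9  -1.1 352.8]
F [-5.5 -0.3 12.9] M [-0.16  1.02  0.02] p [  3.9  -1.1 352.8]
 t 34.5 gap -0.0 F [-5.4  1.1 12.9] M [0.1  1.02 0.02] p [531.5  59.6 352.8]
```

```bash
python3 - <<'E'
from h import *
D=(3.6,-1.3)
for z in (351,350,349,348,347,346,345,344):
    robot.line_to(ptool(*D,z),speed=30);F=robot.read_force()[2];print(z,pf())
    if F>24:break
robot.sleep(.5);print(pf())
robot.sleep(.5);print(pf());st()
E
```

```text
351 F [-4.  -0.9 12.5] M [-0.15  0.65  0.03] p [  3.4  -1.2 352.6]
350 F [-4.9 -1.3 14.4] M [-0.16  0.73  0.02] p [  3.4  -1.2 351.6]
349 F [-5.4 -1.8 17.4] M [-0.25  0.95  0.02] p [  3.5  -1.2 351.4]
348 F [-8.4 -2.8 22. ] M [-0.34  1.43  0.01] p [  3.5  -1.1 351.3]
347 F [-10.6  -2.1  27.3] M [-0.44  1.86  0.01] p [  3.6  -1.1 351.3]
F [-10.   -2.1  27. ] M [-0.46  1.82  0.02] p [  3.6  -1.1 351.2]
F [-10.9  -2.4  27.1] M [-0.39  1.83 -0.01] p [  3.6  -1.1 351.2]
 t 36.8 gap -0.1 F [-11.1   0.4  27.1] M [ 0.09  1.87 -0.01] p [531.2  59.6 351.2]
```

```bash
python3 - <<'E'
from h import *
robot.line_to(ptool(3.6,-1.3,430),speed=80);st()
q=[450,-150,430];robot.goto(q,best(q,YAW))
p,P=cloud("side");q,Q=cloud("top");z=Q[...,2]
red=(q[...,0]>150)&(q[...,1]<70)&(q[...,2]<70)&(abs(z-195)<15);m=Q[red].mean(0);print("plunger",red.sum(),m)
c,s=np.cos(YAW),np.sin(YAW)
hub=Q[(np.hypot(Q[...,0]-639,Q[...,1]-32)<28)&(abs(z-150)<6)].mean(0)[:2];v=m[:2]-hub;print("swing",np.arctan2(v@[-s,c],-(v@[c,s])))
for t in("jar_blue","tape_yellow","spray","jar_black"):print(t,[np.round(np.nanmedian(Q[k["region"]],0)) for k in robot.masks_of("top",t)[:2]])
a=cv2.resize(p[120:300,100:420,::-1],(400,300));b=cv2.resize(q[110:270,110:410,::-1],(400,300));cv2.imwrite("pics/s5.png",np.hstack([a,b]));st()
E
```

```text
t 38.0 gap 0.0 F [0.5 0.3 0.1] M [-0.01 -0.02  0.06] p [531.   59.4 429.2]
plunger 98 [530.6740891   60.63014523 199.68537529]
swing 0.0013576355961995032
jar_blue [array([365., 444.,  82.])]
tape_yellow [array([ 391., -456.,   64.])]
spray [array([712., 274., 198.]), array([526.,  40.,  77.])]
jar_black [array([370., -97.,  92.]), array([713., 275., 194.])]
 t 39.2 gap -0.2 F [ 0.2 -0.1 -0.3] M [ 0.02  0.02 -0.02] p [ 450.4 -149.3  430. ]
```

View pics/s5.png

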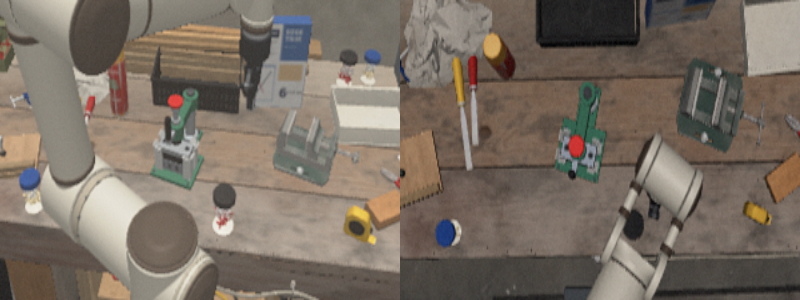

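The picture shows the red button (577,147) back up over the stack, and the jars, tape measure and spray can still upright where they were.

```bash
python3 -c "
from rig import robot
print(robot.sign_off())"
```

```text
the job is handed in; nothing more can be done
None
```

The job is done and handed in at about 39 s: the pad and plate are seated on the base, and the head is at its stop over the stack. The plunger was pushed to its second stop, held there about 1 s and is fully back up; before that full push it paused about 1 mm short and was pressed on without being let up. The jars, tape measure and spray can stand where they were.

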